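# Swing the bench lamp to the prism

## Robot

A 6-joint arm with a two-finger parallel gripper is mounted at the origin on the work surface. World frame = base frame: x ahead of the robot, y to its left, z up, the work surface at z = 0. Lengths are in m, angles in rad, forces in N, time in s.
With the tool pointing down it reaches from about 0.35 to 0.975 m from the base axis. Payload 4.9 kg.
Tool frame: the origin (TCP) lies at the very end of the fingers, on their centre line; the grasp point (between the pads) lies 19 mm behind it; z points along the fingers, y is the line along which they close (so a half turn about z gives the same grasp; the last joint's range is limited). The gripper opens to 85 mm and grips with 20 to 120 N. Pads are 22 mm wide; open, the fingers measure 114 mm over their backs; the gripper's body (76 mm by 85 mm) begins 54 mm behind the grasp point. The pads swing forward as they close: fully open they stand 13 mm farther back than shut.
Start: joints at [1.146, 0.053, 1.613, -0, 1.476, -0.119], TCP at [0.188, 0.596, 0.231] pointing down, gripper open.
Joint ranges: [-3.01, 3.01], [-1.01, 2.22], [0.06, 2.58], [-1.02, 4.17], [0.09, 2.62], [-3.14, 3.14]. Speed limits (rad/s): [2.57, 2.57, 3.14, 3.14, 3.14, 3.14].

## Interface

Orientations are given as [roll, pitch, yaw] about the fixed x, y, z axes, in that order (R = Rz(yaw) Ry(pitch) Rx(roll)).
In Python, from workcell import env gives the robot as it stands.
- The arm moves only by the tool pendant, called after ">>>" by a JSON object that holds its "op" and its "data". Schema: {"type":"object","properties":{"offsets":{"type":"array","items":{"type":"array","prefixItems":[{"type":"number"},{"type":"array","items":{"type":"number"},"minItems":3,"maxItems":3},{"type":"number"}],"minItems":3,"maxItems":3},"minItems":1,"maxItems":10},"grip_n":{"type":"number"},"only":{"type":"string"},"quiet":{"type":"boolean"},"lines":{"type":"string"}},"required":["offsets"],"additionalProperties":false}. offsets is a list of rows, 1 to 10 of them, each written [opening, [dx, dy, dz], turn]: the finger opening in m, then dx, dy, dz in m, then a turn about the tool's z in rad; each row shifts and turns the commanded pose from where the row before left it, along the tool's axes as they then stand; what a row does not reach is not made up. A row lasts 1/8 s, in which the tool goes at most 0.0625 m and 0.188 rad, less where a joint would pass 70% of its speed; a pose out of reach is approached as far as the arm can. The fingers move at their own pace and stop on an object; grip_n is the grip in N (left out, the last holds). Time passes only in rows, so rows that do not move let the fingers close. The tool returns the time, the measured TCP pose, the force, the opening and the grip force at its end. only (a regular expression) keeps the lines of the reply that match it, lines (a string "A,B") keeps lines A to B, and quiet returns only ok. Input that does not fit is refused with a message, and nothing moves.
- env.sense(): the state, without advancing time (a new reading comes with each control period).
- env.grab_frame(name): name is "scene" or "top"; returns the picture (420x560x3 uint8, red, green, blue); there is no depth.
- env.calibration(name): a dict with "K" (3x3 intrinsics, pixels), "dist_coeffs" ([k1, k2, p1, p2, k3] as OpenCV has them; the pictures are not rectified), "world_from_camera" (4x4, takes a point from camera to world coordinates). Camera axes: x right, y up, looking along -z (the intrinsics and any distortion apply to the point x, -y, -z); pixel columns grow to the right and rows downward; lengths in m; the calibration is good to about 2 mm. A picture is of the moment at which its call begins. calibration takes no time and is no camera call.
- env.finish_job(): hands the job in; it is judged then, once.
The state is a dict: "time": time; "joint_pos": joint angles; "joint_velocities": joint speeds; "joint_torque": joint torques, N m; "ee_pos": TCP position; "tool_rot": TCP orientation; "contact_force": force on the tool from outside, world axes, zero at the start; "ft_torque": the same for the moment, N m; "gripper_width": finger opening in m; "grip_force": force on a finger pad.
Only numpy, scipy, OpenCV 4.12 (cv2) and the standard library are available. Lean on these libraries where they do the work, as an engineer would, in place of code of your own. Each camera call takes 0.05 s, during which the arm holds its last target. There are 200 camera calls.

## Task

Aim the swivelling bench lamp at the triangular prism: pull the sprung metal bar knob on top of the lamp straight up until it clears its notch, turn the lamp with it, and let the knob snap fully down into the notch that faces the prism.

Things in the scene. Friction and masses are not known exactly. Their poses are not given: they have to be found in the camera images.
- knob_grip (a point): Centre of the aluminium bar of the knob on top of the dark grey lamp head (110 x 50 x 40 mm, round nose ahead). The bar is 46 mm long (along the lamp's aim), 14 mm thick, 24 mm high, on a thin stem 20 mm clear of the head's flat top; pinch it across its thickness from above. The point is 157 mm above the bench with the knob down, on the lamp's upright turning axis. Its x axis is the aim, z up.
- beam_spot (a point): Point on the lamp's aim, 160 mm in front of its turning axis, 105 mm above the bench; it turns with the lamp. The line from the knob to it is where the lamp aims.
- knob (a joint): How far the knob is pulled up, m: 0 fully down, 0.020 the stop. A spring draws it down (5 N when down, 8 N at the stop). Down in a notch it locks the lamp; above 0.013 it turns freely. Three notches: the middle one, where it starts (aimed at the white screen), and one 60 degrees to each side; stops at 74 degrees. Let go within 12 degrees of a notch, it snaps down and centres itself.
- prism_stand: Upright triangular prism of pale acrylic (45 mm sides, 45 mm high) on a small round table on a thin post, 128 mm high in all, fixed to the bench 160 mm from the lamp's turning axis, left or right of the white screen. Origin at the centre of its round foot, on the bench. A like stand with a round block of the same acrylic is on the other side.

How it is judged:
By the outcome, as a careful person would: the job done as asked, in the order asked, and still so for the second after the job is handed in, with the robot touching nothing.
It also fails if it takes over 32 s, if anything falls off the work surface, if the arm or the gripper's body presses on something with over 40 N, if the wrist force passes 120 N, or if a joint passes its speed limit or range.

## Working session

There is one attempt and no reset: what is moved stays moved. The work goes in short steps, Python scripts to look and compute and a tool call to move; the robot and the scene stay as the last step left them, time stands still between calls to the robot, and variables do not carry over. Pictures are saved under pics/ and viewed, at most 10 in all, crops included, and the job is handed in when it is done.

```bash
ls; mkdir -p pics; python3 - <<'E'
from workcell import env
import cv2
for n in("scene","top"):
    cv2.imwrite(f"pics/{n}0.png",env.grab_frame(n)[:,:,::-1])
s=env.sense();print(s["time"],s["ee_pos"],s["tool_rot"],s["gripper_width"])
for n in("scene","top"):
    c=env.calibration(n);print(c["K"],c["dist_coeffs"],c["world_from_camera"])
E
```

```text
pics
workcell.py
0.1 [0.18790772 0.5955066  0.23020971] [-3.13978374e+00 -2.00134106e-04  2.83582737e+00] 0.08497463349620034
[[516.99202569   0.         283.62885232]
 [  0.         516.99202569 202.02321873]
 [  0.           0.           1.        ]] [-0.04336589  0.          0.          0.          0.        ] [[ 0.63732274 -0.44193648  0.63127796  1.00103765]
 [ 0.77027195  0.34155834 -0.53853415 -0.32584075]
 [ 0.02237964  0.82947577  0.55809417  0.47551338]
 [ 0.          0.          0.          1.        ]]
[[507.37513136   0.         287.93032301]
 [  0.         507.37513136 199.48186448]
 [  0.           0.           1.        ]] [-0.1575562  0.         0.         0.         0.       ] [[ 0.02985217  0.99807386 -0.05438209  0.55639784]
 [-0.99950671  0.02927551 -0.01137014  0.03790635]
 [-0.00975618  0.05469469  0.99845546  0.81957756]
 [ 0.          0.          0.          1.        ]]
```

View pics/scene0.png

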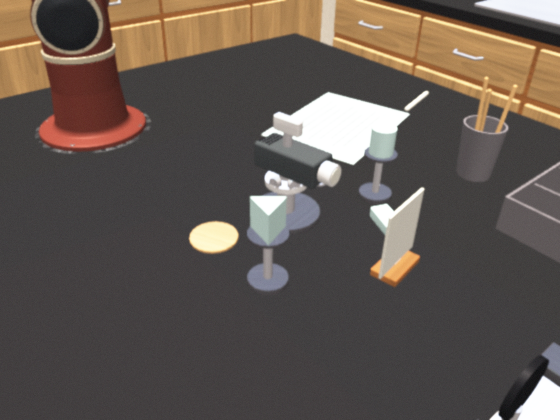

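View pics/top0.png

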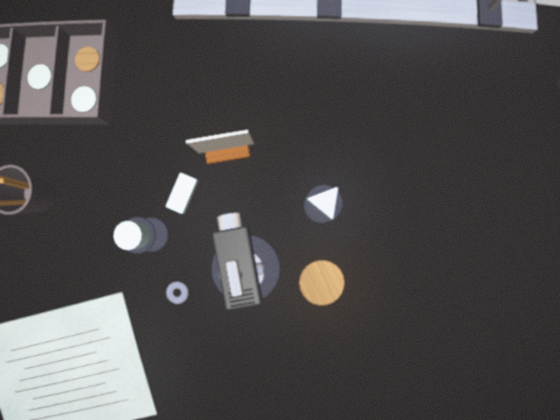

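The scene view shows the prism at about (268,220) and the round block at (383,140). The top view has the bar knob at (234,278), the lamp nose at (230,220), the prism at (325,202) and the round block at (128,235). The prism is on the lamp's right, so the lamp turns clockwise seen from above.

```bash
cat > h.py <<'E'
import cv2,numpy as np
from workcell import env
def ray(n,p):
    c=env.calibration(n);u=cv2.undistortPoints(np.array([[p]],float),np.array(c["K"]),np.array(c["dist_coeffs"]))[0,0]
    T=np.array(c["world_from_camera"]);return T[:3,3],T[:3,:3]@np.array([u[0],-u[1],-1])
def onz(n,p,z):
    o,d=ray(n,p);return o+d*(z-o[2])/d[2]
def blob(im,box,lo):
    x0,y0,x1,y1=box;g=im[y0:y1,x0:x1].min(2);m=(g>lo).astype(np.uint8)
    c=max(cv2.findContours(m,cv2.RETR_EXTERNAL,cv2.CHAIN_APPROX_NONE)[0],key=cv2.contourArea)+np.array([x0,y0])
    M=cv2.moments(c);return np.array([M["m10"],M["m01"]])/M["m00"],cv2.minAreaRect(c)
E
python3 - <<'E'
from h import *
im=cv2.imread("pics/top0.png")
k,r=blob(im,(222,255,246,302),150);print(k,r)
P=onz("top",k,.169);print("knob",P)
b=cv2.boxPoints(r);W=np.array([onz("top",q,.169)[:2] for q in b]);print(W)
for i in(0,1):
    e=W[i+1]-W[i];print("edge",np.linalg.norm(e),np.arctan2(e[1],e[0]))
p,_=blob(im,(300,180,350,225),150);Q=onz("top",p,.128);print("prism",p,Q)
p2,_=blob(im,(110,215,145,255),150);R=onz("top",p2,.128);print("round",p2,R)
for X in(Q,R):
    d=X-P;print(np.hypot(*d[:2]),np.arctan2(d[1],d[0]))
# scene check of the bar
s=cv2.imread("pics/scene0.png");print(onz("scene",(288,124),.157))
v=np.hstack([cv2.resize(im[190:320,200:350],None,fx=2.6,fy=4,interpolation=2),cv2.resize(s[100:230,240:350],None,fx=3.5,fy=4,interpolation=2)])
cv2.imwrite("pics/c1.png",v)
E
```

```text
[233.22824074 277.98611111] ((233.2584991455078, 278.0452575683594), (35.93626403808594, 11.425889015197754), 79.3803482055664)
knob [0.48902969 0.1124059  0.169     ]
[[0.50983709 0.12453244]
 [0.51304068 0.11014299]
 [0.46806648 0.10024976]
 [0.46482121 0.11461731]]
edge 0.014741751657647897 -1.3517346685130114
edge 0.04604948207825645 -2.925065658192939
prism [325.24190283 201.25809717] [ 0.5931316  -0.00520459  0.128     ]
round [127.27054702 235.04661816] [0.53811386 0.26720593 0.128     ]
0.15706507158469532 -0.8462512941109025
0.16239552041101776 1.263743323713696
[0.4910556  0.11346226 0.157     ]
```

View pics/c1.png

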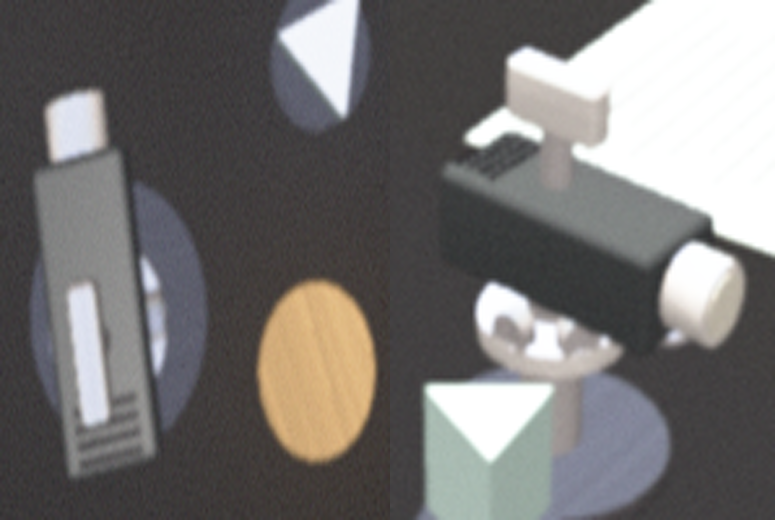

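>>> {"op": "pendant", "data": {"offsets": [[0.085, [-0.043, -0.037, 0], 0], [0.085, [-0.043, -0.037, 0], 0], [0.085, [-0.043, -0.037, 0], 0], [0.085, [-0.043, -0.037, 0], 0], [0.085, [-0.043, -0.037, 0], 0], [0.085, [-0.043, -0.037, 0], 0], [0.085, [-0.043, -0.037, 0], 0], [0.085, [-0.043, -0.037, 0], 0], [0.085, [-0.043, -0.037, 0], 0], [0.085, [-0.043, -0.037, 0], 0]], "grip_n": 40}}

```text
time: 1.35
ee_pos: [0.4872, 0.112, 0.231]
tool_rot: [3.141, -0.0, 2.836]
contact_force: [1.7, 1.5, -0.6]
gripper_width: 0.0849
grip_force: 0.0
```

>>> {"op": "pendant", "data": {"offsets": [[0.085, [0, 0, 0], -0.174], [0.085, [0, 0, 0], -0.174], [0.085, [0, 0, 0], -0.174], [0.085, [0, 0, 0], 0]]}}

```text
time: 1.85
ee_pos: [0.4865, 0.1136, 0.2308]
tool_rot: [3.141, -0.001, -2.928]
contact_force: [0.3, 1.0, 0.8]
gripper_width: 0.0847
grip_force: 0.0
```

```bash
cat > go.py <<'E'
from h import *
from scipy.spatial.transform import Rotation as R
import sys
t=np.array([float(v) for v in sys.argv[1:4]]);s=env.sense()
Rt=R.from_euler("xyz",s["tool_rot"]).as_matrix()
a=np.arctan2(Rt[1,0],Rt[0,0])-float(sys.argv[4])
print("d",Rt.T@(t-s["ee_pos"]),"turn",(a+np.pi)%(2*np.pi)-np.pi,"q",np.round(s["joint_pos"],2),s["contact_force"],s["time"])
E
python3 go.py 0.489 0.1125 0.138 3.358
```

```text
d [-0.00227163 -0.0015945   0.09276854] turn -0.002402254726274755 q [ 0.08 -0.25  1.9  -0.    1.5  -1.7 ] [0.28399043 1.02354874 0.81989124] 1.85
```

>>> {"op": "pendant", "data": {"offsets": [[0.05, [-0.0025, -0.0015, 0.03], 0], [0.05, [0, 0, 0.03], 0], [0.05, [0, 0, 0.02], 0], [0.05, [0, 0, 0.013], 0], [0.05, [0, 0, 0], 0], [0.05, [0, 0, 0], 0]], "grip_n": 40}}

```text
time: 2.6
ee_pos: [0.4903, 0.1129, 0.1395]
tool_rot: [-3.141, 0.002, -2.926]
contact_force: [0.3, 0.7, -0.7]
gripper_width: 0.0504
grip_force: 0.0
```

```bash
python3 go.py 0.4895 0.1125 0.138 3.358
python3 - <<'E'
from h import *
a=env.grab_frame("scene")[80:240,200:380,::-1];b=env.grab_frame("top")[190:330,170:330,::-1]
cv2.imwrite("pics/c2.png",np.hstack([cv2.resize(a,(400,400)),cv2.resize(b,(400,400))]))
E
```

```text
d [ 0.00090531 -0.00018066  0.00145057] turn -0.00047110053116306005 q [ 0.08 -0.17  1.98  0.    1.33 -1.71] [ 0.32543882  0.67960877 -0.67300288] 2.6
```

View pics/c2.png

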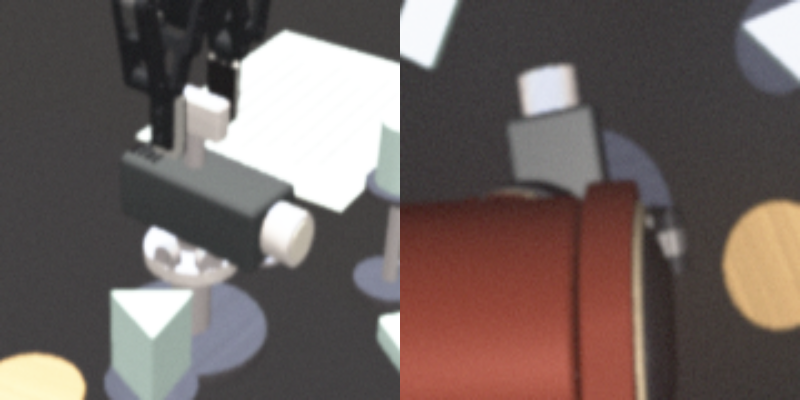

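The scene view shows the fingers on both sides of the bar, at about (160,110) and (225,85) in the crop, clear of the head. I'll close on it next.

>>> {"op": "pendant", "data": {"offsets": [[0.0, [0, 0, 0], 0], [0.0, [0, 0, 0], 0], [0.0, [0, 0, 0], 0], [0.0, [0, 0, 0], 0], [0.0, [0, 0, 0], 0], [0.0, [0, 0, 0], 0]], "grip_n": 60}}

```text
time: 3.45
ee_pos: [0.4898, 0.113, 0.1389]
tool_rot: [3.141, 0.001, -2.925]
contact_force: [-2.2, 1.7, 5.5]
gripper_width: 0.013
grip_force: 59.9
```

>>> {"op": "pendant", "data": {"offsets": [[0.0, [0, 0, -0.005], 0], [0.0, [0, 0, -0.005], 0], [0.0, [0, 0, -0.004], 0], [0.0, [0, 0, -0.003], 0], [0.0, [0, 0, 0], 0], [0.0, [0, 0, 0], 0]]}}

```text
time: 4.2
ee_pos: [0.4896, 0.113, 0.1533]
tool_rot: [3.141, 0.001, -2.925]
contact_force: [6.0, 3.7, -8.5]
gripper_width: 0.0132
grip_force: 58.4
```

>>> {"op": "pendant", "data": {"offsets": [[0.0, [0, 0, -0.003], 0], [0.0, [0, 0, 0], 0], [0.0, [0, 0, 0], 0]]}}

```text
time: 4.58
ee_pos: [0.4895, 0.113, 0.1562]
tool_rot: [3.141, 0.001, -2.925]
contact_force: [5.7, 4.4, -9.1]
gripper_width: 0.013
grip_force: 58.4
```

>>> {"op": "pendant", "data": {"offsets": [[0.0, [0, 0, 0], 0.05], [0.0, [0, 0, 0], 0.05], [0.0, [0, 0, 0], 0.0], [0.0, [0, 0, 0], 0]]}}

```text
time: 5.08
ee_pos: [0.4895, 0.113, 0.1562]
tool_rot: [3.141, 0.0, -3.026]
contact_force: [6.4, 2.8, -8.2]
gripper_width: 0.0129
grip_force: 58.4
```

```bash
python3 go.py 0.4895 0.113 0.156 2.311
```

```text
d [4.41440913e-05 4.33242681e-05 1.72348738e-04] turn 0.9466623111610684 q [ 0.08 -0.19  1.97  0.    1.36 -1.61] [ 6.40329849  2.82811172 -8.15164591] 5.075
```

>>> {"op": "pendant", "data": {"offsets": [[0.0, [0, 0, 0], 0.1], [0.0, [0, 0, 0], 0.1], [0.0, [0, 0, 0], 0.1], [0.0, [0, 0, 0], 0.1], [0.0, [0, 0, 0], 0.1], [0.0, [0, 0, 0], 0], [0, [0, 0, 0], 0]]}}

```text
time: 5.95
ee_pos: [0.4896, 0.1128, 0.1561]
tool_rot: [3.141, 0.0, 2.758]
contact_force: [6.7, 2.6, -8.3]
gripper_width: 0.0134
grip_force: 58.5
```

```bash
python3 - <<'E'
from h import *
print(env.sense()["ft_torque"])
a=env.grab_frame("scene")[80:280,200:400,::-1];b=env.grab_frame("top")[160:330,170:350,::-1]
cv2.imwrite("pics/c3.png",np.hstack([cv2.resize(a,(400,400)),cv2.resize(b,(400,400))]))
E
```

```text
[ 0.46109778 -0.98507031 -0.02011133]
```

View pics/c3.png

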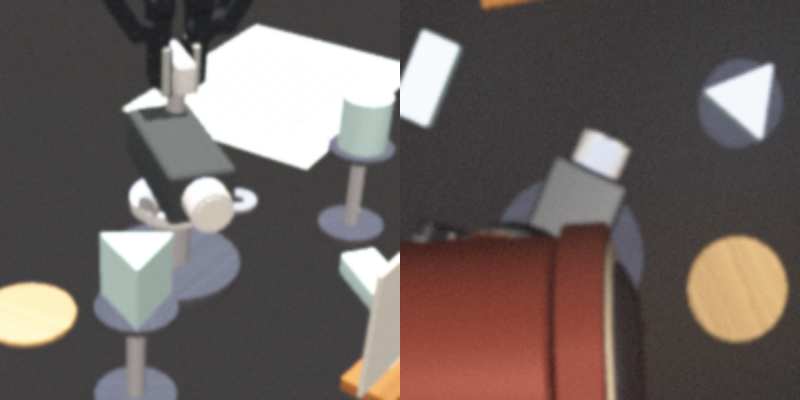

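The lamp turns with the knob. Its nose, at (205,205) in the scene crop and (600,155) in the top crop, is swinging toward the prism. About 0.447 rad remains.

>>> {"op": "pendant", "data": {"offsets": [[0.0, [0, 0, 0], 0.1], [0.0, [0, 0, 0], 0.1], [0.0, [0, 0, 0], 0.1], [0.0, [0, 0, 0], 0.1], [0.0, [0, 0, 0], 0.045], [0.0, [0, 0, 0], 0], [0, [0, 0, 0], 0]]}}

```text
time: 6.92
ee_pos: [0.4895, 0.1127, 0.1561]
tool_rot: [3.141, -0.0, 2.313]
contact_force: [4.7, 2.2, -8.9]
gripper_width: 0.0132
grip_force: 58.5
```

>>> {"op": "pendant", "data": {"offsets": [[0.0, [0, 0, 0.005], 0], [0.0, [0, 0, 0.005], 0], [0.0, [0, 0, 0.004], 0], [0.0, [0, 0, 0.002], 0], [0.0, [0, 0, 0], 0], [0, [0, 0, 0], 0]]}}

```text
time: 7.68
ee_pos: [0.4895, 0.1127, 0.1409]
tool_rot: [3.141, 0.0, 2.313]
contact_force: [4.1, 2.4, -5.8]
gripper_width: 0.0131
grip_force: 58.9
```

```bash
python3 go.py 0.4895 0.113 0.139 2.311
```

```text
d [0.00019067 0.00016253 0.00186412] turn 0.0016887750795966383 q [ 0.08 -0.17  1.98  0.    1.33 -0.66] [ 4.118841    2.44007276 -5.7897706 ] 7.675
```

>>> {"op": "pendant", "data": {"offsets": [[0.05, [0, 0, 0], 0], [0.05, [0, 0, 0], 0], [0.05, [0, 0, 0], 0], [0.05, [0, 0, 0], 0], [0.05, [0, 0, 0], 0]]}}

```text
time: 8.3
ee_pos: [0.4896, 0.1127, 0.1424]
tool_rot: [3.142, 0.0, 2.313]
contact_force: [-0.4, 0.0, 0.1]
gripper_width: 0.05
grip_force: 0.0
```

>>> {"op": "pendant", "data": {"offsets": [[0.05, [0, 0, -0.03], 0], [0.05, [0, 0, -0.04], 0], [0.05, [0, 0, -0.05], 0], [0.05, [-0.02, 0.055, 0], 0], [0.05, [-0.02, 0.055, 0], 0], [0.05, [-0.02, 0.055, 0], 0], [0.05, [-0.02, 0.055, 0], 0], [0.05, [0, 0, 0], 0], [0.05, [0, 0, 0], 0]]}}

```text
time: 9.43
ee_pos: [0.7056, 0.2024, 0.2616]
tool_rot: [-3.14, -0.001, 2.313]
contact_force: [0.2, 0.2, 1.3]
gripper_width: 0.05
grip_force: 0.0
```

```bash
python3 - <<'E'
from h import *
a=env.grab_frame("scene")[:,:,::-1];b=env.grab_frame("top")[:,:,::-1];cv2.imwrite("pics/t4.png",b);cv2.imwrite("pics/s4.png",a)
cv2.imwrite("pics/c4.png",np.hstack([cv2.resize(a[80:280,200:400],(400,400)),cv2.resize(b[160:330,170:350],(400,400))]))
E
```

```text
(no output)
```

View pics/c4.png

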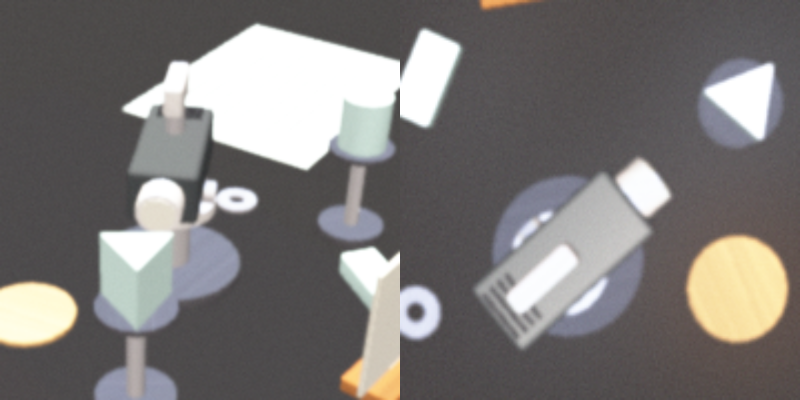

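The nose points at the prism, at (640,185) toward (740,100) in the top crop. I'll check the knob height and aim numerically before handing in.

```bash
python3 - <<'E'
from h import *
t=cv2.imread("pics/t4.png");s=cv2.imread("pics/s4.png")
k,r=blob(t,(214,258,236,298),165);print(k,r)
W=np.array([onz("top",q,.169)[:2] for q in cv2.boxPoints(r)])
for i in(0,1):
    e=W[i+1]-W[i];print(np.linalg.norm(e),np.arctan2(e[1],e[0]))
P=onz("top",k,.169);print(P,np.arctan2(-.0052-P[1],.5931-P[0]))
# knob height: project bar corners/stem for both heights in scene
c=env.calibration("scene");T=np.linalg.inv(np.array(c["world_from_camera"]))
F=np.diag([1,-1,-1.])
for z in(.169,.179,.189):
    a=-.83;q=np.array([.489,.1125,z])+np.array([np.cos(a),np.sin(a),0])*.023
    x=F@(T[:3,:3]@q+T[:3,3]);print(z,cv2.projectPoints(x[None],np.zeros(3),np.zeros(3),np.array(c["K"]),np.array(c["dist_coeffs"]))[0].ravel())
cv2.imwrite("pics/c5.png",cv2.resize(s[100:180,250:320],None,fx=8,fy=7,interpolation=2))
E
```

```text
[227.82210526 278.84035088] ((224.5, 277.5), (39.0, 21.0), 90.0)
0.027127079941406968 -1.5357458935972115
0.05003696368872474 -3.111194397098792
[0.48767974 0.11933691 0.169     ] -0.8683387968338366
0.169 [284.54930638 122.81761893]
0.179 [284.72013939 116.13755051]
0.189 [284.89361344 109.3548586 ]
```

View pics/c5.png

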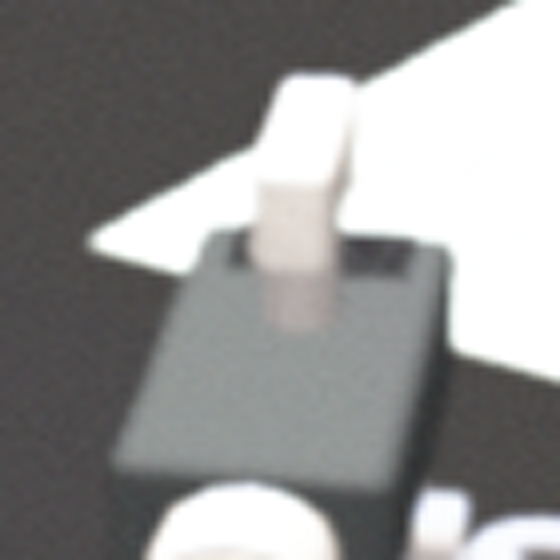

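The front top edge of the bar is at crop (297,183), or row 126 in the full image. Fully down predicts row 123, and 10 mm up predicts row 116, so the knob is down. The top picture shows the lamp aimed at the prism and the gripper is clear.

```bash
python3 -c "
from workcell import env
print(env.finish_job())"
```

```text
the job is handed in; nothing more can be done
None
```

The lamp is turned to the prism with the knob down in that notch and the gripper clear, as far as the camera images show; I handed the job in at about 9.5 s, and no verdict came back.

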